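# Lever stop check on the wick-tab crimper

## Robot

A 7-joint arm with a two-finger parallel gripper is mounted at the origin on the work surface. World frame = base frame: x ahead of the robot, y to its left, z up, the work surface at z = 0. Lengths are in m, angles in rad, forces in N, time in s.
With the tool pointing down it reaches from about 0.425 to 0.875 m from the base axis. Payload 8.4 kg.
Tool frame: the origin (TCP) lies at the very end of the fingers, on their centre line; the grasp point (between the pads) lies 19 mm behind it; y points along the fingers, x is the direction in which the jaws open and shut, and the axes are right-handed (so a half turn about y gives the same grasp; the last joint's range is limited). The gripper opens to 87 mm and grips with 3 to 60 N. Pads are 19 mm wide; open, the fingers measure 117 mm over their backs; the gripper's body (75 mm by 190 mm) begins 51 mm behind the grasp point.
Start: joints at [1.23, 0.333, 0.04, 1.465, -0.013, 1.343, -0.059], TCP at [0.156, -0.631, 0.223] pointing down, gripper open.
Joint ranges: [-2.58, 2.58], [-0.38, 2.09], [-1.3, 1.39], [0.25, 2.4], [-1.5, 4.64], [0.08, 2.09], [-2.65, 2.65]. Speed limits (rad/s): [2.22, 2.22, 2.79, 2.79, 3.14, 3.14, 3.14].

## Interface

Orientations are given as a unit quaternion [w, x, y, z].
In Python, from bench import manip, vision, job gives the robot as it stands.
- The arm moves only by the shell command python3 -m handwheel 'ROWS' [OPENING] [FORCE]. ROWS is JSON, a list that holds one entry, the list of rows, each a list of 6 numbers: the shift along the world's x, y, z normalised to -1 to 1, where 1 is 25 cm, then the turn, a rotation vector about the world's x, y, z normalised to -1 to 1, where 1 is 60 degrees. In form: [[[x, y, z, ax, ay, az], ...]]. A call has 1 to 8 rows; each row shifts and turns the pose as measured when the row begins; what a row does not reach is not made up. A row lasts 1/12 s, in which the tool goes at most 41.7 mm and 7.16 degrees, less where a joint would pass 70% of its speed; a pose out of reach is approached as far as the arm can. A call with a number of a shift or a turn outside -1 to 1 is refused whole. A call with a gripper value outside its range is refused whole. OPENING is the opening, from 0 (shut) to 1 (fully open), set as the call begins (- or left out, the last holds). The fingers move at their own pace and stop on an object; FORCE is the grip in N (left out, the last holds). Time passes only in rows, so rows that do not move let the fingers close. It gives the time, the measured TCP pose, the force and the opening at its end, in the units of the state.
- manip.get_state(): the state, without advancing time (a new reading comes with each control period).
- vision.snapshot(name): name is "scene" or "top"; returns the picture (400x640x3 uint8, red, green, blue); there is no depth.
- vision.camera_model(name): a dict with "intrinsics" (3x3 intrinsics, pixels), "T" (4x4, takes a point from camera to world coordinates). Camera axes: x right, y up, looking along -z (the intrinsics and any distortion apply to the point x, -y, -z); pixel columns grow to the right and rows downward; lengths in m; the calibration is good to about 2 mm. A picture is of the moment at which its call begins. camera_model takes no time and is no camera call.
- job.close_job(): hands the job in, once; it reports no verdict.
Trained networks look in the newest picture that a camera, given by its name, has taken for a name from the list of things; names that differ only in an ending like _2 or _b are one class to them, and where a whole thing is asked for, a point or a joint stands for the part that bears it (a point fixed in the world has none). Each returns a list of dicts, best first, with "conf" (0 to 1); they miss things now and then, are a little off and sometimes report something else, mostly with a low value. They report only what shows in the picture. A call takes as long as a camera call.
- vision.recognise(camera, query): "xy" ([column, row] in pixels, amid what is visible of it).
- vision.regions_of(camera, query): "mask" (400x640 bool, what is visible of it) and "xy" ([column, row] in pixels, amid what is visible of it).
- vision.tip_of(camera, query): "xy" ([column, row] in pixels: a listed point, or the origin of a listed thing).
The state is a dict: "time_s": time; "joint_positions": joint angles; "qd": joint speeds; "effort": joint torques, N m; "tcp_pos": TCP position; "tcp_rot": TCP orientation; "wrist_force": force on the tool from outside, world axes, zero at the start; "ft_torque": the same for the moment, N m; "grip_width": opening from 0.0 (shut) to 1.0 (fully open).
Only numpy, scipy, OpenCV 4.12 (cv2) and the standard library are available. Lean on these libraries where they do the work, as an engineer would, in place of code of your own. Each camera call takes 0.05 s, during which the arm holds its last target. There are 200 camera calls.

## Task

Check the bench crimper before the shift: with the outside of your fingers, press its hand lever in towards the fixed grip bar until it comes up against its stop, let it spring all the way back out, then press it in against the stop a second time and finish while still holding it there, so that I can gauge the gap left to the bar. Push only on the outer side of the lever: do not grip it or put fingers behind it, do not touch the bar, do not force the lever against its stop, and leave the jars and the scraper standing where they are.

Things in the scene. Friction and masses are not known exactly. Their poses are not given: they have to be found in the camera images.
- crimper: Bench crimper bolted to the table, fixed but standing at a different place and yaw each time (yaw within 0.6 rad). Dark base plate 150 x 130 x 12 mm (centred at its x 0, y +75 mm), grey column and cheek up to 94 mm high, steel jaw block at y +100 to +165 mm up to 122 mm high. Origin on the table; its own x axis is the direction in which the lever is pressed in (away from the robot at yaw 0), its y axis runs along the bar towards the jaws, z up.
- grip_bar: The fixed straight grip bar of the crimper, level, 110 mm above the table: 16 mm steel with a 22 mm black rubber sleeve. It lies along the crimper's y from +90 to -95 mm, at crimper x = +10 mm. Origin and axes are those of crimper. Not to be touched.
- crimp_lever (a joint): Angle of the hand lever about its upright pivot, rad: 0 = out at rest (held by a spring), grows as it is pressed in, 0.30 = against its solid stop, where it is parallel to the bar with a gap of 23 mm left to the sleeve. Pressed at push_spot it takes about 3.3 N to start and 6.5 N at the stop; more than 60 N counts as forcing. Positive is counter-clockwise seen from above. Springs back to 0 by itself.
- lever_pivot (a point): Point on the lever's pivot axis at the mid height of the lever (110 mm above the table), at crimper x = -30 mm, y = +70 mm. The lever hub there is 32 mm in diameter, its top 129 mm above the table.
- push_spot (a point): Point on the outer face of the lever, where it is to be pressed, at mid height (110 mm above the table), 110 mm from the pivot along the lever; moves with it. Its axes are those of the crimper turned by the joint angle. At rest the lever points from the pivot along the crimper's -y turned 0.30 rad outwards (towards the crimper's -x); against the stop it points along the crimper's -y. The spot moves about 33 mm from rest to stop.
- lever_blade: The outer, pressed part of the lever: straight flat aluminium blade standing on edge, 26 mm high (97 to 123 mm above the table), 7 mm thick, with a rounded tip 168 mm from the pivot. Open space beneath it and on its outer side. Origin at the pivot, axes turn with the lever.
- lever_inside: Dark strip along the lever's inner side, the side that faces the bar (5 mm thick, 20 mm high). Not to be touched. Origin at the pivot.
- open_jar: Loose open amber glass jar, 68 mm in diameter, 85 mm high, standing beyond the bar. Origin at the centre of its underside. Leave it alone.
- lidded_jar: Loose amber glass jar with a black lid, 64 mm in diameter, 80 mm high, standing past the lever's tip. Origin at the centre of its underside. Leave it alone.
- scraper: Loose flat scraper with a dark wooden handle, 200 mm long, lying beside the crimper past its jaws. Origin near its middle. Leave it alone.

How it is judged:
By the outcome, as a careful person would: the job done as asked, in the order asked, and still so for the second after the job is handed in, while the arm keeps its last pose, push and grip.
It also fails if it takes over 38 s, if anything falls off the work surface, if the arm or the gripper's body presses on something with over 40 N, if the wrist force passes 120 N, or if a joint passes its speed limit or range.

## Working session

There is one attempt and no reset: what is moved stays moved. The work goes in short steps, Python scripts to look and compute and a shell command to move; the robot and the scene stay as the last step left them, time stands still between calls to the robot, and variables do not carry over. Pictures are saved under pics/ and viewed, about 8 in all and at most 12, crops included, and the job is handed in when it is done.

```bash
mkdir -p pics
python3 - <<'E'
from bench import manip, vision
import cv2, numpy as np
s=manip.get_state()
for k in("time_s","tcp_pos","tcp_rot","wrist_force","grip_width"):print(k,np.round(s[k],4))
for c in("scene","top"):
    im=vision.snapshot(c); cv2.imwrite(f"pics/{c}0.png",im[:,:,::-1])
    m=vision.camera_model(c); print(c,np.round(m["intrinsics"],1).tolist(),np.round(m["T"],3).tolist())
    for q in("crimper","lever_pivot","push_spot","lidded_jar","open_jar"):
        print(q,[(np.round(d["xy"],1).tolist(),round(d["conf"],2)) for d in vision.tip_of(c,q)[:2]])
E
```

```text
time_s 0.0
tcp_pos [ 0.1555 -0.6307  0.2217]
tcp_rot [ 0.557  -0.5563  0.4365 -0.4356]
wrist_force [-0.2065 -0.2939  0.2363]
grip_width 0.9989
scene [[452.5, 0.0, 313.4], [0.0, 452.5, 191.3], [0.0, 0.0, 1.0]] [[0.665, -0.62, 0.416, 1.013], [0.747, 0.552, -0.372, -0.276], [0.001, 0.558, 0.83, 0.82], [0.0, 0.0, 0.0, 1.0]]
crimper [([238.5, 245.4], 0.58)]
lever_pivot [([233.8, 185.5], 0.93), ([234.1, 247.1], 0.35)]
push_spot [([187.0, 221.2], 0.74), ([234.8, 245.3], 0.56)]
lidded_jar [([194.8, 345.4], 0.9)]
open_jar [([273.5, 304.7], 0.94)]
top [[445.3, 0.0, 318.3], [0.0, 445.3, 194.7], [0.0, 0.0, 1.0]] [[0.017, 0.991, -0.13, 0.495], [-1.0, 0.015, -0.018, 0.056], [-0.016, 0.131, 0.991, 1.136], [0.0, 0.0, 0.0, 1.0]]
crimper [([396.3, 214.2], 0.93)]
lever_pivot [([374.8, 233.1], 0.69)]
push_spot [([422.2, 233.6], 0.79)]
lidded_jar [([459.3, 170.5], 0.97), ([371.8, 232.0], 0.68)]
open_jar [([402.6, 162.3], 0.69)]
```

```bash
cat > h.py <<'E'
from bench import manip, vision
import numpy as np
def ray(c,xy,z):
    m=vision.camera_model(c);K=np.array(m["intrinsics"]);T=np.array(m["T"])
    d=np.linalg.inv(K)@[xy[0],xy[1],1]; d=T[:3,:3]@(d*[1,-1,-1]); o=T[:3,3]
    return o+d*(z-o[2])/d[2]
def proj(c,p):
    m=vision.camera_model(c);K=np.array(m["intrinsics"]);T=np.array(m["T"])
    q=(T[:3,:3].T@(np.array(p)-T[:3,3]))*[1,-1,-1]; u=K@q; return u[:2]/u[2]
E
python3 - <<'E'
from h import *
import cv2
for c,l in(("top",dict(cr=((396.3,214.2),0),pv=((374.8,233.1),.11),ps=((422.2,233.6),.11),lj=((459.3,170.5),0),oj=((402.6,162.3),0))),
 ("scene",dict(cr=((238.5,245.4),0),pv=((233.8,185.5),.11),ps=((187,221.2),.11),lj=((194.8,345.4),0),oj=((273.5,304.7),0)))):
    for k,(xy,z) in l.items(): print(c,k,np.round(ray(c,xy,z),4))
a=cv2.imread("pics/top0.png"); cv2.imwrite("pics/topc.png",cv2.resize(a[80:330,250:550],None,fx=2.4,fy=2.4))
E
```

```text
top cr [ 0.5976 -0.1234  0.    ]
top pv [ 0.5434 -0.0566  0.11  ]
top ps [ 0.5441 -0.1649  0.11  ]
top lj [ 0.7133 -0.2861  0.    ]
top oj [ 0.7328 -0.1404  0.    ]
scene cr [ 0.6003 -0.1094  0.    ]
scene pv [ 0.5469 -0.0626  0.11  ]
scene ps [ 0.5544 -0.1722  0.11  ]
scene lj [ 0.7087 -0.2854  0.    ]
scene oj [ 0.7435 -0.1343  0.    ]
```

View pics/scene0.png

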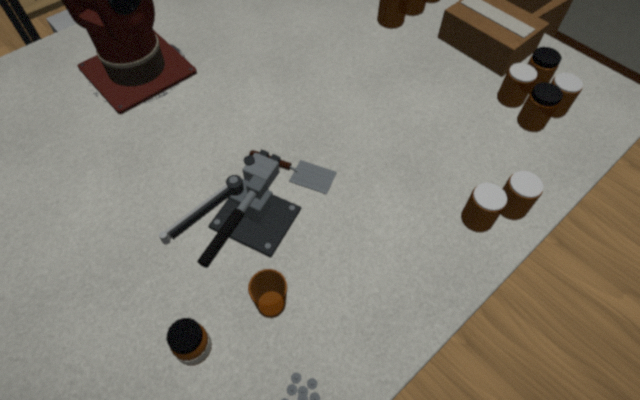

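View pics/topc.png

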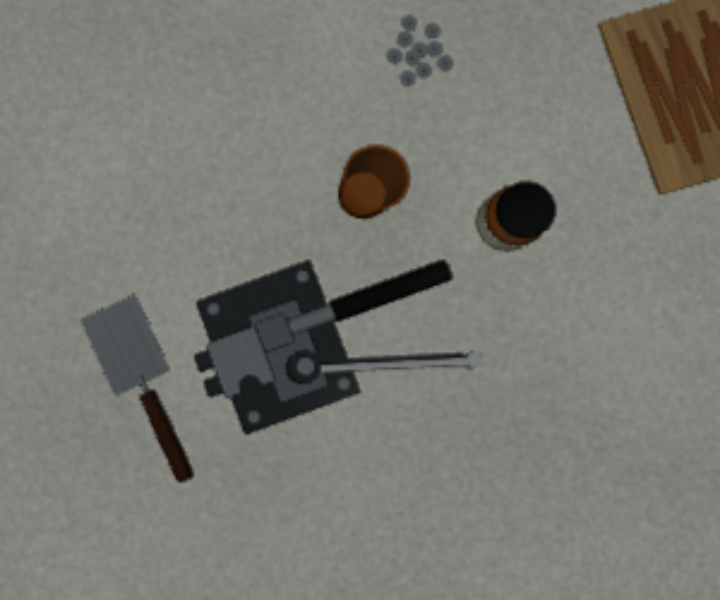

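The views show the crimper yawed about 0.33 rad. The lever lies nearly along world -y (crop 304,366 to 475,360), with clear space on its near side. The lidded jar is beyond its tip at crop 525,210, and the open jar is beyond the bar.

Run:
```python
from h import *
from scipy.spatial.transform import Rotation as R
from scipy.optimize import least_squares
f=lambda u,v:(250+u/2.4,80+v/2.4)
cor=np.array([ray("top",f(*p),.012)[:2] for p in((197,300),(310,261),(359,392),(246,433))])
M=np.array([[.065,.14],[.065,.01],[-.065,.01],[-.065,.14]])  # try 130 in x ,150 in y? 
for sx,sy in((.075,.065),(.065,.075)):
    M=np.array([[sx,.075+sy],[sx,.075-sy],[-sx,.075-sy],[-sx,.075+sy]])
    g=lambda p,Q:p[:2]+Q@np.array([[np.cos(p[2]),np.sin(p[2])],[-np.sin(p[2]),np.cos(p[2])]])
    r=least_squares(lambda p:(g(p,M)-cor).ravel(),[.6,-.12,.33]); print(sx,r.x.round(4),(r.fun*1000).round(1))
    p=r.x
    c=lambda x,y:g(p,np.array([[x,y]]))[0].round(4)
    print("pivot",c(-.03,.07),"barend",c(.01,-.095))
print("hub meas",ray("top",f(304,366),.129),"tip meas",ray("top",f(475,360),.12),"barend",ray("top",f(448,271),.115))
s=manip.get_state();q=s["tcp_rot"];print(R.from_quat(np.roll(q,-1)).as_matrix().round(3))
```

```text
0.075 [ 0.5965 -0.1149  0.3581] [ 0.3  1.6  2.4 -0.9 -0.8 -2.5 -1.9  1.8]
pivot [ 0.5438 -0.0599] barend [ 0.6391 -0.2004]
0.065 [ 0.5965 -0.1149  0.3578] [-12.5   7.5  -3.5 -13.8  12.1  -8.4   3.9  14.7]
pivot [ 0.5438 -0.0599] barend [ 0.6391 -0.2004]
hub meas [ 0.54395624 -0.05871001  0.129     ] tip meas [ 0.55274511 -0.22098651  0.12      ] barend [ 0.63795731 -0.19827791  0.115     ]
[[ 0.239 -0.     0.971]
 [-0.971  0.     0.239]
 [-0.    -1.    -0.   ]]
```

```bash
python3 -m handwheel '[[[0.09,0.13,0,0,0,0.055],[0.09,0.13,0,0,0,0.055],[0.09,0.13,0,0,0,0],[0.09,0.13,0,0,0,0],[0.09,0.13,0,0,0,0],[0.09,0.13,0,0,0,0],[0.09,0.13,0,0,0,0],[0.09,0.13,0,0,0,0]]]' 0 20
```

```text
time_s: 1.27
tcp_pos: [0.3315, -0.3664, 0.2213]
tcp_rot: [-0.577, 0.581, -0.407, 0.406]
wrist_force: [0.6, 0.4, -0.3]
grip_width: 0.482
```

```bash
python3 -m handwheel '[[[0.1,0.13,0,0,0,0],[0.11,0.13,0,0,0,0],[0.11,0.13,0,0,0,0],[0.11,0.13,0,0,0,0],[0.11,0.13,0,0,0,0],[0.11,0.13,0,0,0,0],[0,0,-0.1,0,0,0],[0,0,-0.1,0,0,0]]]'
python3 -m handwheel '[[[0,0,-0.1,0,0,0],[0,0,-0.1,0,0,0],[0,0,-0.1,0,0,0],[0,0,0,0,0,0]]]'
```

```text
time_s: 1.93
tcp_pos: [0.498, -0.1633, 0.1785]
tcp_rot: [-0.581, 0.581, -0.398, 0.409]
wrist_force: [-1.1, -0.7, -0.9]
grip_width: 0.011
time_s: 2.27
tcp_pos: [0.4978, -0.1596, 0.098]
tcp_rot: [-0.582, 0.582, -0.397, 0.406]
wrist_force: [-1.6, -0.1, -1.0]
grip_width: 0.004
```

```bash
python3 -m handwheel '[[[0.04,-0.02,-0.01,0,0,0],[0.04,-0.02,-0.01,0,0,0],[0,0,0,0,0,0]]]'
python3 - <<'E'
from h import *
import cv2
ims=[]
for c,(a,b,e,d) in dict(scene=(120,300,120,300),top=(140,300,330,490)).items():
    im=vision.snapshot(c)[:,:,::-1]; ims.append(cv2.resize(im[a:b,e:d],(400,480 if 0 else 400)))
cv2.imwrite("pics/app.png",np.hstack(ims))
E
```

```text
time_s: 2.52
tcp_pos: [0.5185, -0.1701, 0.0944]
tcp_rot: [-0.582, 0.582, -0.397, 0.406]
wrist_force: [-0.5, -0.5, -0.4]
grip_width: 0.006
```

View pics/app.png

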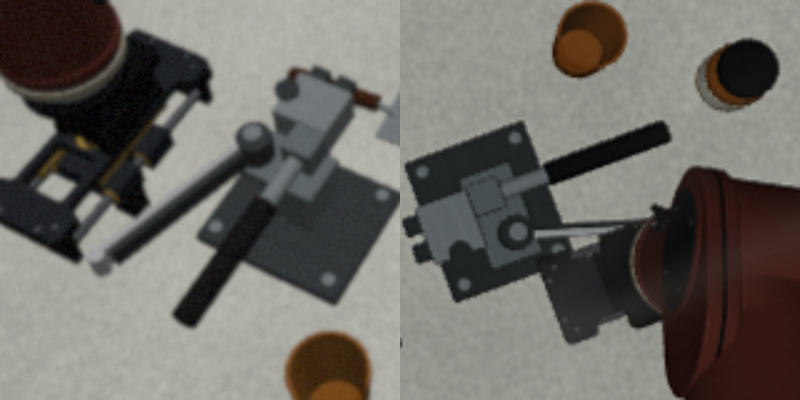

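The gripper stands on the outer side of the lever, with the lever still at rest (scene view, tip at 100,258) and both jars clear. Pressing now.

```bash
python3 -m handwheel '[[[0.016,0,0,0,0,0],[0.016,0,0,0,0,0],[0.016,0,0,0,0,0],[0.016,0,0,0,0,0]]]'
python3 -m handwheel '[[[0.016,0.002,0,0,0,0],[0.016,0.002,0,0,0,0],[0.016,0.002,0,0,0,0],[0.016,0.002,0,0,0,0]]]'
```

```text
time_s: 2.95
tcp_pos: [0.5347, -0.1696, 0.0973]
tcp_rot: [-0.582, 0.582, -0.396, 0.407]
wrist_force: [-2.1, 0.2, -0.9]
grip_width: 0.006
time_s: 3.28
tcp_pos: [0.55, -0.1682, 0.0971]
tcp_rot: [-0.58, 0.583, -0.398, 0.406]
wrist_force: [-4.6, 0.3, 4.0]
grip_width: 0.007
```

```bash
python3 -m handwheel '[[[0.012,0.002,-0.003,0,0,0],[0.012,0.002,-0.003,0,0,0],[0.012,0.002,-0.003,0,0,0]]]'
python3 -m handwheel '[[[0.008,0.001,-0.002,0,0,0],[0.008,0.001,0,0,0,0]]]'
python3 -m handwheel '[[[0.008,0.001,0,0,0,0],[0.008,0.001,0,0,0,0]]]'
```

```text
time_s: 3.53
tcp_pos: [0.5595, -0.1668, 0.0949]
tcp_rot: [-0.58, 0.584, -0.398, 0.406]
wrist_force: [-6.4, -1.0, 3.8]
grip_width: 0.009
time_s: 3.7
tcp_pos: [0.5632, -0.1663, 0.094]
tcp_rot: [-0.579, 0.584, -0.399, 0.405]
wrist_force: [-6.8, 0.2, 4.5]
grip_width: 0.008
time_s: 3.87
tcp_pos: [0.5666, -0.1657, 0.0935]
tcp_rot: [-0.579, 0.584, -0.4, 0.405]
wrist_force: [-7.2, -1.2, 4.4]
grip_width: 0.006
```

```bash
for i in 1; do python3 -m handwheel '[[[0.006,0.001,0,0,0,0],[0.006,0.001,0,0,0,0]]]'; python3 -m handwheel '[[[0.006,0.001,0,0,0,0],[0.006,0.001,0,0,0,0]]]'; done
```

```text
time_s: 4.03
tcp_pos: [0.5676, -0.1656, 0.093]
tcp_rot: [-0.577, 0.586, -0.401, 0.403]
wrist_force: [-13.6, -1.4, 9.3]
grip_width: 0.006
time_s: 4.2
tcp_pos: [0.5674, -0.166, 0.0924]
tcp_rot: [-0.575, 0.587, -0.404, 0.401]
wrist_force: [-10.4, -1.4, 7.8]
grip_width: 0.006
```

```bash
python3 -m handwheel '[[[0.01,0.003,0,0,0,0],[0.01,0.003,0,0,0,0]]]'
python3 - <<'E'
from h import *
import cv2
im=vision.snapshot("scene")[:,:,::-1]; cv2.imwrite("pics/p1.png",cv2.resize(im[140:290,130:330],(800,600),interpolation=cv2.INTER_CUBIC))
print(manip.get_state()["wrist_force"])
# predicted pixels of lever tip for stop pose and 0.02 short
for q in(.30,.28,.25):
    a=.355-.3+q; print(q,[((proj("scene",[.544+r*np.sin(a),-.0595-r*np.cos(a),.123])-[130,140])*4).round(1) for r in(.02,.168)])
E
```

```text
time_s: 4.37
tcp_pos: [0.5675, -0.1663, 0.0918]
tcp_rot: [-0.572, 0.59, -0.407, 0.399]
wrist_force: [-16.7, -2.6, 11.2]
grip_width: 0.006
[-17.22388924  -1.6633878   11.52898419]
0.3 [array([389. , 189.9]), array([193.5, 443. ])]
0.28 [array([388.3, 189.5]), array([187.2, 439.6])]
0.25 [array([387.2, 189. ]), array([178. , 434.3])]
```

View pics/p1.png

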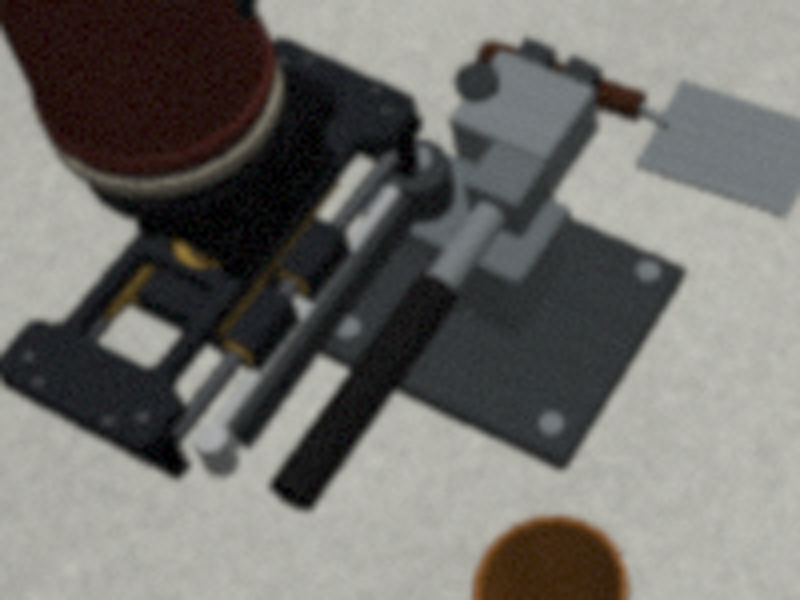

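The lever is parallel to the bar with a clear gap (tip at 220,445). It stopped moving while the force rose to 17 N, so it is against the stop. Now releasing fully.

```bash
python3 -m handwheel '[[[-0.03,0,0,0,0,0],[-0.03,0,0.003,0,0,0],[-0.03,-0.004,0.003,0,0,0],[-0.03,-0.004,0.004,0,0,0],[-0.03,-0.004,0.004,0,0,0],[-0.03,-0.004,0,0,0,0],[-0.03,0,0,0,0,0],[-0.02,0,0,0,0,0]]]'
python3 -m handwheel '[[[0,0,0,0,0,0],[0,0,0,0,0,0],[0,0,0,0,0,0],[0,0,0,0,0,0]]]'
python3 - <<'E'
from h import *
import cv2
from scipy.spatial.transform import Rotation as R
s=manip.get_state();q=R.from_quat(np.roll(s["tcp_rot"],-1))
a=.355;T=np.array([[np.sin(a),0,np.cos(a)],[-np.cos(a),0,np.sin(a)],[0,-1,0]])
print("turn",((R.from_matrix(T)*q.inv()).as_rotvec()/(np.pi/3)).round(3))
im=vision.snapshot("scene")[:,:,::-1]; cv2.imwrite("pics/r1.png",cv2.resize(im[140:290,130:330],(800,600),interpolation=cv2.INTER_CUBIC))
E
```

```text
time_s: 5.08
tcp_pos: [0.5077, -0.1719, 0.094]
tcp_rot: [-0.572, 0.59, -0.407, 0.399]
wrist_force: [0.3, -0.1, -1.2]
grip_width: 0.004
time_s: 5.42
tcp_pos: [0.5082, -0.172, 0.0952]
tcp_rot: [-0.572, 0.589, -0.406, 0.4]
wrist_force: [-0.1, 0.4, -0.2]
grip_width: 0.006
turn [ 0.015 -0.019 -0.002]
```

View pics/r1.png

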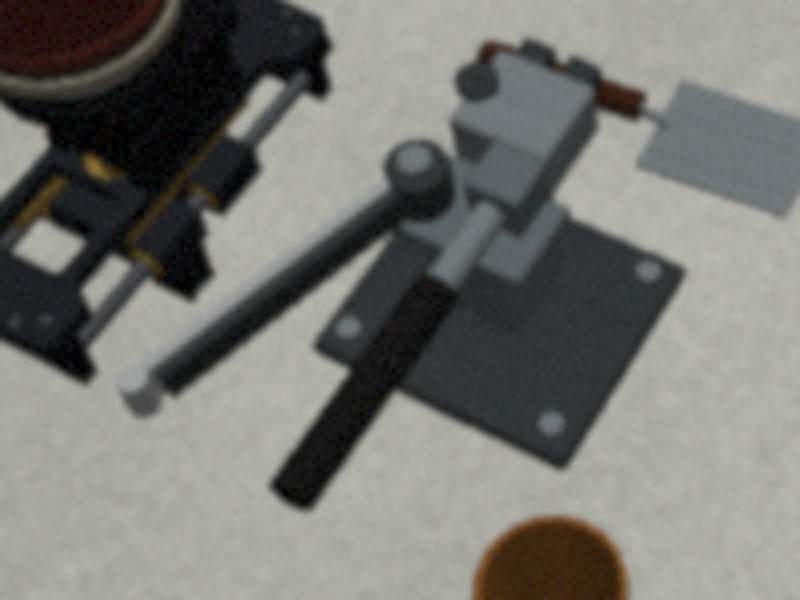

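The lever has sprung fully back out (tip at 140,390) and the fingers are clear of it. Starting the second press, and squaring the tilt first.

```bash
python3 -m handwheel '[[[0.02,0.003,0,0.015,-0.019,0],[0.016,0.002,0,0,0,0],[0.016,0.002,0,0,0,0],[0.016,0.002,0,0,0,0],[0.016,0.002,0,0,0,0],[0.016,0.002,-0.002,0,0,0],[0.016,0.002,-0.002,0,0,0],[0.016,0.002,-0.002,0,0,0]]]'
python3 -m handwheel '[[[0.016,0.002,-0.002,0,0,0],[0.016,0.002,-0.002,0,0,0],[0.014,0.002,-0.002,0,0,0]]]'
```

```text
time_s: 6.13
tcp_pos: [0.5437, -0.168, 0.0933]
tcp_rot: [0.581, -0.58, 0.404, -0.403]
wrist_force: [-4.1, -0.4, 3.5]
grip_width: 0.005
time_s: 6.38
tcp_pos: [0.5551, -0.1665, 0.0912]
tcp_rot: [-0.58, 0.581, -0.405, 0.402]
wrist_force: [-5.6, -1.5, 3.6]
grip_width: 0.0
```

```bash
python3 -m handwheel '[[[0.012,0.001,0.002,0,0,0],[0.012,0.001,0.002,0,0,0],[0.01,0.001,0.002,0,0,0]]]'
python3 -m handwheel '[[[0.008,0.001,0.002,0,0,0],[0.008,0.001,0.002,0,0,0]]]'
python3 -m handwheel '[[[0.008,0.001,0,0,0,0],[0.008,0.001,0,0,0,0]]]'
```

```text
time_s: 6.63
tcp_pos: [0.5626, -0.1647, 0.0912]
tcp_rot: [-0.58, 0.582, -0.407, 0.4]
wrist_force: [-6.9, 0.2, 4.1]
grip_width: 0.009
time_s: 6.8
tcp_pos: [0.5654, -0.1638, 0.0913]
tcp_rot: [-0.579, 0.582, -0.408, 0.399]
wrist_force: [-6.8, -0.9, 2.6]
grip_width: 0.001
time_s: 6.97
tcp_pos: [0.5666, -0.1637, 0.0905]
tcp_rot: [-0.577, 0.584, -0.41, 0.397]
wrist_force: [-16.3, -3.9, 11.4]
grip_width: 0.005
```

```bash
python3 -m handwheel '[[[0.012,0.002,0,0,0,0]]]'
python3 - <<'E'
from h import *
import cv2
for i in range(8):
    im=vision.snapshot("scene"); s=manip.get_state(); print(round(s["time_s"],2),np.round(s["wrist_force"],1),np.round(s["tcp_pos"],4))
a=im[140:290,130:330,::-1]; b=vision.snapshot("top")[:,:,::-1][90:290,300:500]
cv2.imwrite("pics/p2.png",np.hstack([cv2.resize(a,(480,360)),cv2.resize(b,(320,360))]))
for c in("scene","top"):
    for q in("lidded_jar","open_jar"): print(c,q,[(np.round(ray(c,d["xy"],0),4).tolist(),round(d["conf"],2)) for d in vision.tip_of(c,q)[:1]])
print(np.round(manip.get_state()["wrist_force"],1))
E
```

```text
time_s: 7.05
tcp_pos: [0.5667, -0.164, 0.0901]
tcp_rot: [-0.576, 0.585, -0.412, 0.395]
wrist_force: [-20.9, -1.9, 12.9]
grip_width: 0.005
7.1 [-17.6  -1.5  12.4] [ 0.5666 -0.1641  0.09  ]
7.15 [-17.4  -2.6  11.5] [ 0.5666 -0.1641  0.09  ]
7.2 [-18.1  -2.6  10.4] [ 0.5666 -0.164   0.09  ]
7.25 [-17.3  -1.8  10.3] [ 0.5666 -0.1641  0.0899]
7.3 [-17.4  -1.5  11.1] [ 0.5666 -0.1641  0.09  ]
7.35 [-17.2  -1.2  11. ] [ 0.5666 -0.1641  0.09  ]
7.4 [-16.7   0.1  11.4] [ 0.5666 -0.164   0.09  ]
7.45 [-17.2  -1.7   9.9] [ 0.5666 -0.1641  0.09  ]
scene lidded_jar [([0.7121, -0.2868, 0.0], 0.73)]
scene open_jar [([0.7418, -0.1415, 0.0], 0.77)]
top lidded_jar [([0.7151, -0.2859, 0.0], 0.72)]
top open_jar [([0.7335, -0.135, 0.0], 0.69)]
[-17.2  -2.6  10.5]
```

View pics/p2.png

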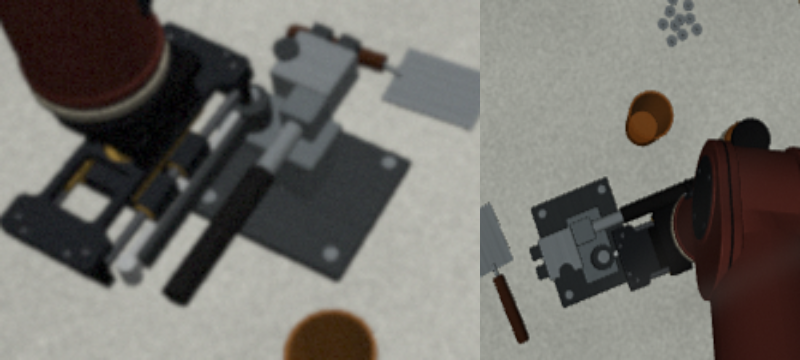

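The lever is parallel to the bar again (tip at 130,268) with a gap to the sleeve. The push is steady at about 17 N, and the jars and scraper look undisturbed. Handing in.

```bash
python3 -c "
from bench import job; print(job.close_job())"
```

```text
the job is handed in; nothing more can be done
None
```

I pressed the lever in to its stop with the outside of the closed fingers, let it spring fully back out, then pressed it to the stop again. I handed the job in at about 7.7 s, still holding it there.

- **Lever at the stop:** on both presses it stopped with the tool at about x = 0.567 m while the force rose. In the camera view it was parallel to the bar with a visible gap to the sleeve. The tool stood about 3 mm short of where I expected it at the stop (0.570 m), within measuring error.
- **Final hold:** steady at about 17 N horizontally. The highest sideways force I read was 21 N, against the 60 N limit. There is also about 11 N vertically on the fingers, which I put down to friction on the blade.
- **Full release between presses:** the view showed the lever back out at rest and the fingers clear of it, with no force on the tool.
- **Jars and scraper:** both jars measured within about 8 mm of where they started, which is the scatter of the measurements. The scraper looked unmoved, judged by eye only.

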